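Clear the milk pan's handle and slide the jug onto the freed plate

TASK

The milk pan's handle lies across the warmer's other plate. Swing the handle round until it points straight to the back of the warmer, with the pan still standing centred on its own plate; only then bring the cream jug from the front strip to the middle of the freed plate. Keep the pan and the jug upright all the time, and leave the ramekin and the tape roll where they are.

Things in the scene. Friction and masses are not known exactly. Their poses are not given: they have to be found in the camera images.
- warmer: Fixed twin-plate warmer: steel case, two front dials, flat level black glass top 280 mm deep (x) by 380 mm wide (y), 45 mm above the worktop. Origin: centre of its underside; x points to its back (away from the robot), y to its left, z up. The plates are printed grey rings, outer radius 63 mm, with a dot at the centre, flush with the glass; things slide on it.
- pan_plate (a point): Centre of the left plate (the pan's), on the glass. Axes as the warmer's.
- free_plate (a point): Centre of the right plate, on the glass, 170 mm from the other plate's centre.
- milk_pan: Loose steel milk pan, about 0.4 kg, 90 mm across, 62 mm high. Origin: centre of its underside; x along the handle, z up. Brown wooden handle from 55 to 155 mm off the axis, 18 mm wide, 13 mm thick, its middle 51 mm above the underside. Starts near the centre of the left plate, handle to the right over the right plate. If the handle is pushed the body may creep as it turns.
- handle_end (a point): Outer end of the pan's handle, 155 mm from the pan's axis and 51 mm above its underside.
- jug: Loose white cream jug, about 0.16 kg, 85 mm high: round body, radius 34 mm, foot 56 mm across, one loop handle along its -y, reaching 52 mm from the origin. Origin on the underside, 16 mm from the body's axis towards the handle. Starts on the warmer's front strip of glass, before the right plate, handle to the right or back right. Slides upright if pushed low.
- jug_middle (a point): Centre of the jug's round body, on its underside.
- ramekin: Bystander: the small white ramekin (67 mm across, 39 mm high) that stands nearest the warmer on the worktop to its right. Origin at its underside.
- tape_roll: Bystander: roll of brown tape, 96 mm across, 48 mm high, lying on the worktop to the left of the warmer. Origin at its underside.

How it is judged:
On the way, in this order (a step that is already met when the one before it is completed fails the run):
1. the pan's handle points to the back of the warmer, the pan on its plate, the jug not yet near the free plate (horizontal distance between milk_pan and pan_plate below 0.02 m and angle between the x axis of milk_pan and the x axis of warmer, either way round below 0.35 rad and x of handle_end in the frame of pan_plate above 0.1 m and z of milk_pan in the frame of warmer below 0.049 m and angle between milk_pan's own z axis and vertical below 0.08 rad and horizontal distance between jug_middle and free_plate above 0.05 m), for 0.2 s.
2. the jug stands in the middle of the freed plate (horizontal distance between jug_middle and free_plate below 0.02 m and z of jug_middle in the frame of warmer below 0.049 m and angle between jug's own z axis and vertical below 0.08 rad), for 0.2 s.
At the end, for the whole second after the job is handed in: The pan stands upright on its plate, its centre within 20 mm of the plate's centre, its handle pointing to the warmer's back within 0.35 rad (20 degrees); the jug stands upright on the glass, the centre of its body within 20 mm of the centre of the right plate; both at rest (all of step 2 and horizontal distance between milk_pan and pan_plate below 0.02 m and angle between the x axis of milk_pan and the x axis of warmer, either way round below 0.35 rad and x of handle_end in the frame of pan_plate above 0.1 m and z of milk_pan in the frame of warmer below 0.049 m and angle between milk_pan's own z axis and vertical below 0.08 rad and linear speed of each of milk_pan, jug below 0.02 m/s); the robot touches nothing.
It fails at once if the pan tips by more than 0.35 rad (angle between milk_pan's own z axis and vertical above 0.35 rad).
It fails at once if the jug tips by more than 0.35 rad (angle between jug's own z axis and vertical above 0.35 rad).
It fails at once if the ramekin is moved by more than 20 mm (distance of ramekin from where it was at the start of the episode above 0.02 m).
It fails at once if the tape roll is moved by more than 20 mm (distance of tape_roll from where it was at the start of the episode above 0.02 m).
It also fails if it takes over 64 s, if anything falls off the work surface, if the arm or the gripper's body presses on something with over 40 N, if the wrist force passes 120 N, or if a joint passes its speed limit or range.

ROBOT

A 6-joint arm with a two-finger parallel gripper is mounted at the origin on a cart in front of the work surface, level with it; the furniture and walls round the work are solid. World frame = base frame: x ahead of the robot, y to its left, z up, the work surface at z = 0. Lengths are in m, angles in rad, forces in N, time in s.
With the tool pointing down it reaches from about 0.35 to 0.775 m from the base axis. Payload 7.3 kg.
Tool frame: the origin (TCP) lies midway between the tips of the shut fingers; the grasp point (between the pads) lies 19 mm behind it (arm.pinch_z is the distance from the TCP to the grasp point, in m); z points along the fingers, y is the line along which they close (so a half turn about z gives the same grasp; the last joint's range is limited). The gripper opens to 92 mm and grips with 3 to 60 N. Pads are 19 mm wide; open, the fingers measure 130 mm over their backs; the gripper's body (75 mm by 190 mm) begins 47 mm behind the grasp point.
Start: joints at [0.976, 0.342, 1.524, -0, 1.275, -0.146], TCP at [0.228, 0.473, 0.227] pointing down, gripper open.
Joint ranges: [-2.53, 2.53], [-0.77, 2.02], [0.04, 2.7], [-1, 4.14], [0.28, 2.66], [-3.11, 3.11]. Speed limits (rad/s): [2.57, 2.57, 3.14, 3.14, 3.14, 3.14].

INTERFACE

Orientations are given as [roll, pitch, yaw] about the fixed x, y, z axes, in that order (R = Rz(yaw) Ry(pitch) Rx(roll)).
In Python, from station import arm, vision, get_state gives the robot as it stands (arm), with the cameras (vision) and the readings as plain functions.
- The arm moves only by the tool creep_tool, called in YAML: its name, and indented under it one key for each argument. Schema: {"type":"object","properties":{"deltas":{"type":"array","items":{"type":"number"},"minItems":7,"maxItems":35},"force":{"type":"number"},"only":{"type":"string"},"quiet":{"type":"boolean"},"lines":{"type":"string"}},"required":["deltas"],"additionalProperties":false}. deltas is one flat list of numbers that holds 1 to 5 rows one after another, with no inner brackets; each row has 7 numbers: a rotation vector rx, ry, rz in parts of the range, where 1.0 means 2 rad, then dx, dy, dz in fractions of the full range, 1 being 0.8 m, then the finger opening in m; each row is the pose to reach, as a shift and turn from the pose commanded when the call began, along the tool's axes at that moment; what a row does not reach only later rows make up. A row lasts 1/10 s, in which the tool goes at most 0.05 m and 0.15 rad, less where a joint would pass 70% of its speed; a pose out of reach is approached as far as the arm can. The fingers move at their own pace and stop on an object; force is the grip in N (left out, the last holds). Time passes only in rows, so rows that do not move let the fingers close. The tool returns the time, the measured TCP pose, the force, the opening and the grip force at its end. only (a regular expression) keeps the lines of the reply that match it, lines (a string "A,B") keeps lines A to B, and quiet returns only ok. Shift and turn numbers lie between -1 and 1, and a call with a number outside is refused. Input that does not fit is refused with a message, and nothing moves.
- get_state(): the state, without advancing time (a new reading comes with each control period).
- vision.camera(name): name is "scene" or "side" or "wrist"; returns a dict with "image" (480x640x3 uint8, blue, green, red), "fovy" (degrees; the focal length in pixels is half the picture's height over the tangent of half this angle, whatever the lens; pixels are square), "cx", "cy" (the principal point, pixels), "T" (4x4, takes a point from camera to world coordinates); the wrist camera has in their place "tool_from_camera" (4x4, takes a point from camera to tool coordinates, whose origin is the TCP and whose axes are the flange's). Camera axes: x right, y down, z forward; pixel columns grow to the right and rows downward; lengths in m; the calibration is good to about 2 mm. A picture is of the moment at which its call begins: read the wrist's pose just before it. There is no depth.
- arm.finish_job(): hands the job in; it is judged then, once.
The state is a dict: "time": time; "q": joint angles; "qvel": joint speeds; "tau": joint torques, N m; "tool_pos": TCP position; "ee_rot": TCP orientation; "contact_force": force on the tool from outside, world axes, zero at the start; "moment": the same for the moment, N m; "width": finger opening in m; "grasp_force": force on a finger pad.
Only numpy, scipy, OpenCV 4.12 (cv2) and the standard library are available. Lean on these libraries where they do the work, as an engineer would, in place of code of your own. Each camera call takes 0.05 s, during which the arm holds its last target. There are 200 camera calls.

## Working session

There is one attempt and no reset: what is moved stays moved. The work goes in short steps, Python scripts to look and compute and a tool call to move; the robot and the scene stay as the last step left them, time stands still between calls to the robot, and variables do not carry over. Pictures are saved under pics/ and viewed, at most 10 in all, crops included, and the job is handed in when it is done.

```bash
ls; mkdir -p pics; python3 - <<'E'
from station import arm, vision, get_state
import cv2,numpy as np
s=get_state(); print({k:np.round(v,3).tolist() for k,v in s.items()}, arm.pinch_z)
for n in("scene","side"):
    c=vision.camera(n); cv2.imwrite(f"pics/{n}0.png",c["image"]); np.savez(f"{n}0.npz",**c)
    print(n,c["fovy"],c["cx"],c["cy"],np.round(c["T"],3).tolist())
E
```

```text
pics
station.py
{'time': 0.0, 'q': [0.976, 0.343, 1.525, -0.0, 1.275, -0.146], 'qvel': [0.001, -0.0, -0.0, 0.001, 0.001, 0.001], 'tau': [0.001, -43.124, -24.422, 0.072, 0.056, -0.0], 'tool_pos': [0.228, 0.473, 0.226], 'ee_rot': [-3.14, -0.0, 2.693], 'contact_force': [0.034, -0.056, 0.138], 'moment': [0.016, 0.028, -0.001], 'grasp_force': 0.0, 'width': 0.092} 0.0188
scene 44.404716100787155 321.67172238723225 239.02487562243354 [[0.898, -0.317, 0.305, 0.171], [-0.44, -0.673, 0.594, -0.743], [0.017, -0.668, -0.744, 0.997], [0.0, 0.0, 0.0, 1.0]]
side 49.16272334905313 316.102900009338 234.0708904925125 [[0.346, -0.719, 0.602, -0.22], [-0.938, -0.261, 0.228, -0.29], [-0.007, -0.644, -0.765, 1.063], [0.0, 0.0, 0.0, 1.0]]
```

View pics/scene0.png

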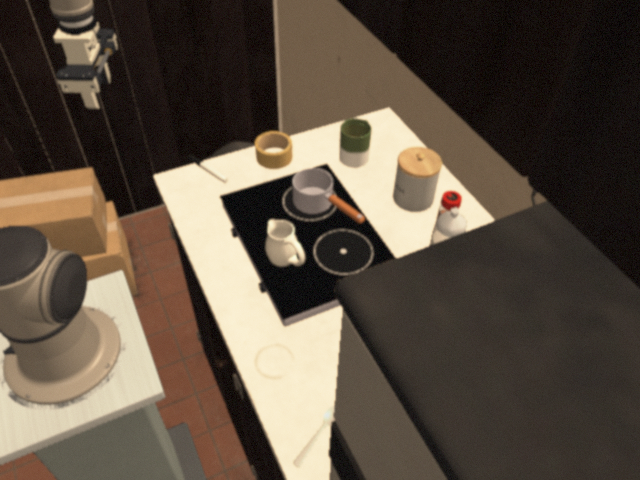

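View pics/side0.png

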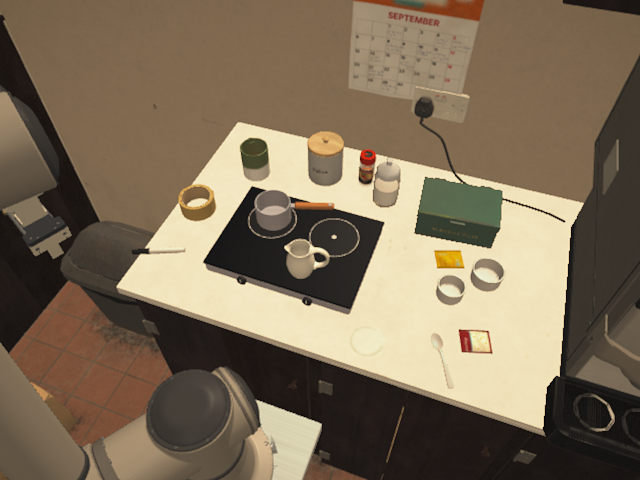

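The scene view shows the pan at (313,190), the handle tip at (362,217), the jug at (281,243) and the free dot at (343,251). In the side view the pan is at (273,208), the tip at (333,206), the jug at (300,258) and the dot at (334,237).

```bash
cat > h.py <<'E'
import numpy as np,cv2
def ray(c,uv):
    f=240/np.tan(np.radians(float(c["fovy"]))/2); T=c["T"]
    d=T[:3,:3]@np.array([(uv[0]-c["cx"])/f,(uv[1]-c["cy"])/f,1.]); return T[:3,3],d/np.linalg.norm(d)
def plane(c,uv,z):
    o,d=ray(c,uv); return o+d*(z-o[2])/d[2]
def tri(c1,u1,c2,u2):
    A=np.zeros((3,3));b=np.zeros(3);R=[ray(c1,u1),ray(c2,u2)]
    for o,d in R:
        P=np.eye(3)-np.outer(d,d);A+=P;b+=P@o
    p=np.linalg.solve(A,b); return p,[round(np.linalg.norm((np.eye(3)-np.outer(d,d))@(p-o))*1e3,1) for o,d in R]
def load(n): return dict(np.load(n+".npz"))
def blob(m,seed):
    n,l,st,ce=cv2.connectedComponentsWithStats(m.astype(np.uint8))
    i=1+np.argmin([np.hypot(*(ce[k]-seed)) for k in range(1,n)]); return l==i,ce[i],st[i]
E
python3 - <<'E'
from h import *
np.set_printoptions(precision=4,suppress=True)
C={n:load(n+"0") for n in("scene","side")}
seed=dict(scene=dict(dot=(343,251),h=(346,207),pan=(313,190),jug=(281,243),w=(300,240)),side=dict(dot=(334,237),h=(315,206),pan=(273,208),jug=(300,258),w=(295,245)))
R={}
for n,c in C.items():
    im=c["image"].astype(int);hsv=cv2.cvtColor(c["image"],cv2.COLOR_BGR2HSV);g=im.max(2);r={}
    u,v=seed[n]["dot"];w=np.clip(g[v-5:v+6,u-5:u+6]-60,0,None);yy,xx=np.mgrid[v-5:v+6,u-5:u+6]
    r["dot"]=np.array([(xx*w).sum(),(yy*w).sum()])/w.sum()
    m=(hsv[...,0]<16)&(hsv[...,1]>110)&(g>70); m,ce,st=blob(m,seed[n]["h"]); ys,xs=np.nonzero(m); P=np.c_[xs,ys].astype(float)
    a=np.linalg.svd(P-P.mean(0),full_matrices=False)[2][0]; t=(P-P.mean(0))@a
    e=[P.mean(0)+a*t.min(),P.mean(0)+a*t.max()]; e.sort(key=lambda p:np.hypot(*(p-seed[n]["pan"]))); r["h0"],r["h1"]=e; print(n,"handle area",st)
    # warmer glass outline
    m=(g<75); m=cv2.morphologyEx(m.astype(np.uint8),cv2.MORPH_OPEN,np.ones((3,3))); k=np.zeros_like(m);k[150:330,200:410]=1; mm,ce,st=blob(m*k,seed[n]["w"]); print(n,"glass",st)
    hull=cv2.convexHull(np.c_[np.nonzero(mm)[::-1]].astype(np.int32)); q=cv2.approxPolyDP(hull,8,True)[:,0]; r["quad"]=q
    # jug/pan blobs: bright inside glass hull
    poly=np.zeros_like(m);cv2.fillPoly(poly,[hull],1)
    m=(g>110)&(poly>0); m=cv2.morphologyEx(m.astype(np.uint8),cv2.MORPH_OPEN,np.ones((4,4)))
    mm,ce,st=blob(m,seed[n]["jug"]); r["jug"]=ce; print("jug",ce,st)
    R[n]=r; print({k:np.round(v,1).tolist() for k,v in r.items()}); print([plane(c,p,.045) for p in q])
for k in("dot","h0","h1","jug"): print(k,*tri(C["scene"],R["scene"][k],C["side"],R["side"][k]), [plane(C[n],R[n][k],.045) for n in C])
for n,c in C.items():
    u,v=seed[n]["jug"]; u0,v0=min(seed[n]["pan"][0],u)-40,min(seed[n]["pan"][1],v)-30
    cr=c["image"][v0:v0+130,u0:u0+160]; cv2.imwrite(f"pics/{n}crop.png",cv2.resize(cr,None,fx=2.5,fy=4.6*2.5/4.6,interpolation=3)); print(n,u0,v0)
a=cv2.imread("pics/scenecrop.png");b=cv2.imread("pics/sidecrop.png");cv2.imwrite("pics/both.png",np.hstack([a,b]))
E
```

```text
scene handle area [329 194  37  30 374]
scene glass [  222   176   188   154 12606]
jug [284.2805 244.375 ] [ 267  220   39   47 1408]
{'dot': [343.0, 250.8], 'h0': [329.8, 195.9], 'h1': [363.6, 220.9], 'quad': [[409, 329], [282, 318], [222, 196], [291, 176], [409, 255]], 'jug': [284.3, 244.4]}
[array([ 0.6115, -0.2627,  0.045 ]), array([ 0.4018, -0.1349,  0.045 ]), array([0.4118, 0.236 , 0.045 ]), array([0.5848, 0.2314, 0.045 ]), array([ 0.7103, -0.1033,  0.045 ])]
side handle area [295 201  39   9 270]
side glass [ 204  187  179  122 8254]
jug [304.1883 258.4825] [ 286  240   45   40 1115]
{'dot': [333.7, 236.5], 'h0': [294.8, 204.5], 'h1': [333.1, 206.8], 'quad': [[382, 222], [349, 308], [204, 262], [252, 187]], 'jug': [304.2, 258.5]}
[array([ 0.6765, -0.1334,  0.045 ]), array([ 0.4004, -0.1333,  0.045 ]), array([0.4043, 0.2379, 0.045 ]), array([0.6788, 0.2363, 0.045 ])]
dot [ 0.5888 -0.0317  0.0438] [np.float64(0.0), np.float64(0.0)] [array([ 0.5883, -0.0326,  0.045 ]), array([ 0.5879, -0.032 ,  0.045 ])]
h0 [0.6121 0.081  0.0984] [np.float64(0.4), np.float64(0.4)] [array([0.6387, 0.1304, 0.045 ]), array([0.6576, 0.1012, 0.045 ])]
h1 [ 0.6481 -0.0087  0.0869] [np.float64(0.9), np.float64(0.9)] [array([0.6709, 0.026 , 0.045 ]), array([0.6842, 0.0028, 0.045 ])]
jug [0.4669 0.0001 0.0896] [np.float64(0.9), np.float64(0.9)] [array([0.4822, 0.0375, 0.045 ]), array([0.4974, 0.0128, 0.045 ])]
scene 241 160
side 233 178
```

View pics/both.png

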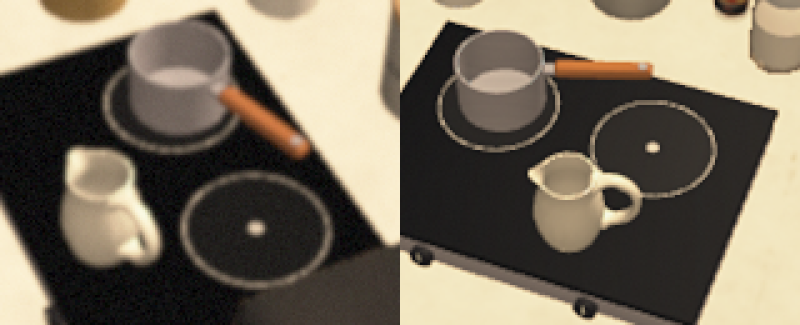

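```bash
python3 - <<'E'
from h import *
np.set_printoptions(precision=3,suppress=True)
A,B=load("scene0"),load("side0")
sc=lambda u,v:(241+u/2.5,160+v/2.5)
sd=lambda u,v:(233+(u-400)/2.5,178+v/2.5)
def both(k,a,b,z): print(k,*tri(A,a,B,b),plane(A,a,z),plane(B,b,z))
both("panrim",sc(179,56),sd(502,59),.107)
both("jugrim",sc(105,172),sd(571,172),.130)
both("jughandle outer mid",sc(155,240),sd(638,200),.09)
both("handle end",sc(303,148),sd(648,70),.096)
both("handle start",sc(222,91),sd(555,68),.096)
# pan ring in side/scene
both("ring centre",sc(172,101),sd(499,99),.045)
both("canister lid",(419,162),(326,143),.15)
print("canister base",plane(A,(416,207),0),plane(B,(325,184),0))
E
```

```text
panrim [0.594 0.13  0.107] [np.float64(1.3), np.float64(1.3)] [0.593 0.128 0.107] [0.595 0.131 0.107]
jugrim [0.468 0.006 0.13 ] [np.float64(1.1), np.float64(1.1)] [0.469 0.007 0.13 ] [0.467 0.006 0.13 ]
jughandle outer mid [ 0.484 -0.053  0.098] [np.float64(3.0), np.float64(3.0)] [ 0.489 -0.044  0.09 ] [ 0.486 -0.053  0.09 ]
handle end [ 0.645 -0.007  0.092] [np.float64(0.9), np.float64(0.9)] [ 0.644 -0.009  0.096] [ 0.641 -0.009  0.096]
handle start [0.612 0.081 0.097] [np.float64(0.8), np.float64(0.8)] [0.613 0.082 0.096] [0.611 0.08  0.096]
ring centre [0.59  0.136 0.047] [np.float64(1.7), np.float64(1.7)] [0.59  0.137 0.045] [0.594 0.138 0.045]
canister lid [0.839 0.078 0.117] [np.float64(0.9), np.float64(0.9)] [0.813 0.047 0.15 ] [0.804 0.066 0.15 ]
canister base [0.831 0.049 0.   ] [0.801 0.067 0.   ]
```

Heights check out: rim 0.107, handle about 0.095, jug rim 0.130 and plate 0.044. The pan is at (0.594, 0.131), the handle angle is about -70°, and the plates are at (0.590, 0.137) and (0.589, -0.032). I'll hover over the handle next.

Careful with the scale: shifts go in shares of 0.8 m and turns go in shares of 2 rad. That gives: -0.232 m / 0.8 = -0.29, -0.0465 m / 0.8 = -0.0581.

```bash
cat > to.py <<'E'
import sys,numpy as np
from scipy.spatial.transform import Rotation as Ro
from station import arm, vision, get_state
def shift(p,yaw):
    s=get_state();R=Ro.from_euler("xyz",s["ee_rot"]);T=Ro.from_euler("xyz",[np.pi,0,yaw])
    print("pos",np.round(s["tool_pos"],4),"yaw",round(s["ee_rot"][2],3),"-> rot",np.round((R.inv()*T).as_rotvec(),3),"shift",np.round(R.inv().apply(np.array(p)-s["tool_pos"]),4))
if __name__=="__main__": a=[float(x) for x in sys.argv[1:]]; shift(a[:3],a[3])
E
```

creep_tool:
  deltas: [0, 0, 0, -0.0581, -0.0225, 0, 0.06, 0, 0, 0, -0.1163, -0.045, 0, 0.06, 0, 0, 0, -0.1738, -0.0688, 0, 0.06, 0, 0, 0, -0.2325, -0.0913, 0, 0.06, 0, 0, 0, -0.29, -0.115, 0, 0.06]

```text
time: 0.6
tool_pos: [0.3978, 0.2879, 0.2266]
ee_rot: [-3.142, -0.0, 2.693]
contact_force: [0.5, 0.9, 0.1]
width: 0.0609
grasp_force: 0.0
```

creep_tool:
  deltas: [0, 0, 0, -0.0581, -0.0225, 0, 0.06, 0, 0, 0, -0.1163, -0.045, 0, 0.06, 0, 0, 0, -0.1738, -0.0688, 0, 0.06, 0, 0, 0, -0.2325, -0.0913, 0, 0.06, 0, 0, 0, -0.29, -0.115, 0, 0.06]

```text
time: 1.1
tool_pos: [0.5668, 0.1043, 0.2264]
ee_rot: [-3.142, -0.001, 2.693]
contact_force: [0.5, 0.7, 0.9]
width: 0.0596
grasp_force: 0.0
```

creep_tool:
  deltas: [0, 0, 0.075, -0.05, -0.02, 0, 0.06, 0, 0, 0.15, -0.1, -0.04, 0, 0.06, 0, 0, 0.225, -0.1025, -0.04, 0, 0.06, 0, 0, 0.3, -0.1025, -0.04, 0, 0.06, 0, 0, 0.375, -0.1025, -0.04, 0, 0.06]

```text
time: 1.6
tool_pos: [0.6258, 0.0411, 0.2257]
ee_rot: [-3.14, -0.001, 1.936]
contact_force: [-0.4, 1.5, -0.2]
width: 0.06
grasp_force: 0.0
```

```bash
python3 to.py 0.626 0.042 0.077 1.92
```

```text
pos [0.6258 0.0411 0.2257] yaw 1.936 -> rot [-0.001 -0.001  0.016] shift [0.0007 0.0007 0.1487]
```

```bash
python3 - <<'E'
from station import arm, vision, get_state
from h import *
from scipy.spatial.transform import Rotation as Ro
s=get_state();c=vision.camera("wrist");cv2.imwrite("pics/w1.png",c["image"])
T=np.eye(4);T[:3,:3]=Ro.from_euler("xyz",s["ee_rot"]).as_matrix();T[:3,3]=s["tool_pos"]
c["T"]=T@c["tool_from_camera"];np.savez("w1.npz",**c);print(np.round(c["T"],3).tolist(),c["fovy"],c["cx"],c["cy"])
hsv=cv2.cvtColor(c["image"],cv2.COLOR_BGR2HSV)
m=(hsv[...,0]<16)&(hsv[...,1]>110)&(hsv[...,2]>70)
n,l,st,ce=cv2.connectedComponentsWithStats(m.astype(np.uint8));i=1+np.argmax(st[1:,4]);P=np.c_[np.nonzero(l==i)[::-1]].astype(np.float32)
r=cv2.minAreaRect(P);print(st[i],r);b=cv2.boxPoints(r)
print([np.round(plane(c,p,.1),4).tolist() for p in b])
E
```

```text
[[0.934, 0.341, 0.106, 0.597], [0.358, -0.891, -0.281, 0.119], [-0.001, 0.3, -0.954, 0.382], [0.0, 0.0, 0.0, 1.0]] 60.34875288508028 320.6143376288457 236.21993158360522
[ 305  166   31  132 3132] ((319.7447204589844, 231.5095977783203), (26.13677215576172, 131.56553649902344), 2.2457425594329834)
[[0.6336, -0.0134, 0.1], [0.6028, 0.0801, 0.1], [0.6197, 0.0858, 0.1], [0.6523, -0.0072, 0.1]]
```

View pics/w1.png

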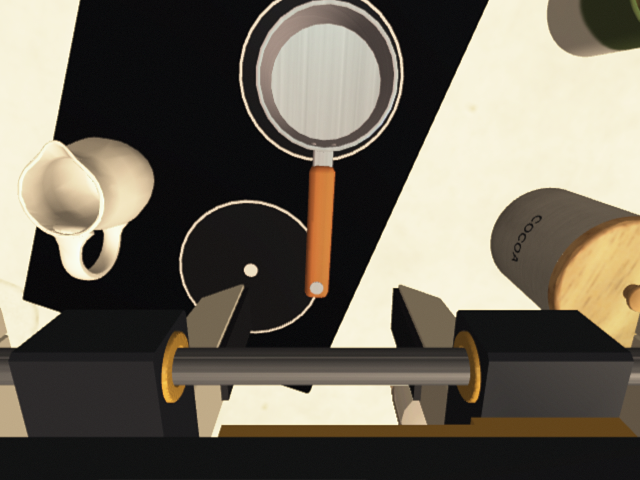

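The wrist view shows the handle from (322,166) to (316,297), and the fingers straddle its axis. In world terms its ends are (0.611, 0.083) and (0.643, -0.010), which agrees with the other cameras. I'll descend and grip gently.

Converted, 0.148 m / 0.8 = 0.185, 0.14 m / 0.8 = 0.175, 0.03 rad / 2 = 0.015.

creep_tool:
  deltas: [0, 0, 0.015, 0, 0, 0.0563, 0.06, 0, 0, 0.015, 0, 0, 0.1125, 0.06, 0, 0, 0.015, 0, 0, 0.15, 0.06, 0, 0, 0.015, 0, 0, 0.175, 0.06, 0, 0, 0.015, 0, 0, 0.185, 0.06]

```text
time: 2.15
tool_pos: [0.6242, 0.0418, 0.0759]
ee_rot: [-3.137, -0.002, 1.915]
contact_force: [-0.5, -0.3, 0.8]
width: 0.0601
grasp_force: 0.0
```

creep_tool:
  deltas: [0, 0, 0, 0, 0, 0, 0.01, 0, 0, 0, 0, 0, 0, 0.01, 0, 0, 0, 0, 0, 0, 0.01, 0, 0, 0, 0, 0, 0, 0.01, 0, 0, 0, 0, 0, 0, 0.01]
  force: 15

```text
time: 2.65
tool_pos: [0.6262, 0.0417, 0.0796]
ee_rot: [3.14, 0.0, 1.913]
contact_force: [-0.2, -0.7, -0.1]
width: 0.0247
grasp_force: 0.0
```

```bash
python3 - <<'E'
import numpy as np
from to import shift
from station import arm, vision, get_state
s=get_state(); g=np.array(s["tool_pos"]); c=np.array([.5935,.133]);plate=np.array([.590,.1375])
a0=np.arctan2(*(g[:2]-c)[::-1]);r=np.hypot(*(g[:2]-c));print(r,a0, s["ee_rot"])
da=-.008-(s["ee_rot"][2]-np.pi)  # handle ends up along yaw -.008 -> tool yaw pi-.008
da=(da-2*np.pi) if da>np.pi else da; h0=s["ee_rot"][2]-np.pi; print("turn",da)
Y=s["ee_rot"][2]
R0=np.array([[np.cos(Y),np.sin(Y)],[np.sin(Y),-np.cos(Y)]])
for i in range(0,11):
    f=i/10;a=a0+f*da;cc=c+f*(plate-c);p=cc+r*np.array([np.cos(a),np.sin(a)])
    print(i,np.round(-f*da,3),np.round(R0.T@(p-g[:2]),4),np.round(p,3))
E
```

```text
0.0970049144705239 -1.2265356157938485 [3.14023941e+00 4.95741649e-04 1.91299087e+00]
turn 1.2206017831075717
0 -0.0 [0. 0.] [0.626 0.042]
1 -0.122 [0.0013 0.0116] [0.637 0.047]
2 -0.244 [0.004  0.0231] [0.647 0.053]
3 -0.366 [0.0081 0.0342] [0.656 0.061]
4 -0.488 [0.0136 0.0448] [0.664 0.07 ]
5 -0.61 [0.0203 0.0547] [0.671 0.079]
6 -0.732 [0.0283 0.0637] [0.677 0.09 ]
7 -0.854 [0.0372 0.0718] [0.681 0.101]
8 -0.976 [0.0472 0.0789] [0.685 0.113]
9 -1.099 [0.0579 0.0847] [0.687 0.125]
10 -1.221 [0.0693 0.0892] [0.687 0.137]
```

creep_tool:
  deltas: [0, 0, 0, 0, 0, 0, 0.01, 0, 0, 0, 0, 0, 0, 0.01, 0, 0, 0, 0, 0, 0, 0.01]
  force: 15

```text
time: 2.95
tool_pos: [0.6262, 0.0416, 0.0791]
ee_rot: [3.141, 0.0, 1.913]
contact_force: [0.1, -0.3, 2.1]
width: 0.0183
grasp_force: 15.0
```

creep_tool:
  deltas: [0, 0, -0.0305, 0.0006, 0.0075, 0, 0.01, 0, 0, -0.061, 0.0016, 0.0145, 0, 0.01, 0, 0, -0.0915, 0.0031, 0.0219, 0, 0.01, 0, 0, -0.122, 0.005, 0.0289, 0, 0.01]

```text
time: 3.35
tool_pos: [0.6464, 0.0524, 0.0791]
ee_rot: [-3.141, 0.001, 2.159]
contact_force: [-0.1, -3.0, 3.8]
width: 0.018
grasp_force: 15.0
```

```bash
cat > arc.py <<'E'
import numpy as np
Y0=1.913;g0=np.array([.6262,.0417]);c=np.array([.5935,.133]);plate=np.array([.590,.1375]);r,a0,da=.097,-1.2265,1.2206
P=lambda f:(c+f*(plate-c))+r*np.array([np.cos(a0+f*da),np.sin(a0+f*da)])
for s in(2,6):
    Y=Y0+da*s/10;R=np.array([[np.cos(Y),np.sin(Y)],[np.sin(Y),-np.cos(Y)]])
    for i in range(s+1,s+5): print(i,round(-(i-s)/10*da,3),np.round(R.T@(P(i/10)-P(s/10)),4))
E
python3 arc.py
```

```text
3 -0.122 [0.0013 0.0118]
4 -0.244 [0.0041 0.0234]
5 -0.366 [0.0082 0.0346]
6 -0.488 [0.0137 0.0453]
7 -0.122 [0.0013 0.012 ]
8 -0.244 [0.004  0.0239]
9 -0.366 [0.0081 0.0354]
10 -0.488 [0.0135 0.0464]
```

Converted, 0.0453 m / 0.8 = 0.0566, 0.0346 m / 0.8 = 0.0433, -0.488 rad / 2 = -0.244.

creep_tool:
  deltas: [0, 0, -0.061, 0.0016, 0.0148, 0, 0.01, 0, 0, -0.122, 0.0051, 0.0293, 0, 0.01, 0, 0, -0.183, 0.0103, 0.0433, 0, 0.01, 0, 0, -0.244, 0.0171, 0.0566, 0, 0.01]

```text
time: 3.75
tool_pos: [0.6773, 0.0889, 0.0792]
ee_rot: [-3.141, 0.002, 2.65]
contact_force: [-0.0, -3.6, 2.1]
width: 0.0177
grasp_force: 15.0
```

creep_tool:
  deltas: [0, 0, -0.061, 0.0016, 0.015, 0, 0.01, 0, 0, -0.122, 0.005, 0.0299, 0, 0.01, 0, 0, -0.183, 0.0101, 0.0443, 0, 0.01, 0, 0, -0.244, 0.0169, 0.058, 0, 0.01, 0, 0, -0.244, 0.0169, 0.058, 0, 0.01]

```text
time: 4.25
tool_pos: [0.6872, 0.138, 0.0791]
ee_rot: [3.142, 0.002, 3.135]
contact_force: [2.2, 0.7, 3.6]
width: 0.018
grasp_force: 15.0
```

```bash
python3 - <<'E'
from station import arm, vision, get_state
from h import *
for n in("scene","side"):
    c=vision.camera(n);np.savez(n+"1.npz",**c)
a=load("scene1")["image"][130:330,200:420];b=load("side1")["image"][130:330,180:400]
cv2.imwrite("pics/mid.png",cv2.resize(np.hstack([a,b]),None,fx=1.8,fy=1.8,interpolation=3))
E
```

```text
(no output)
```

View pics/mid.png

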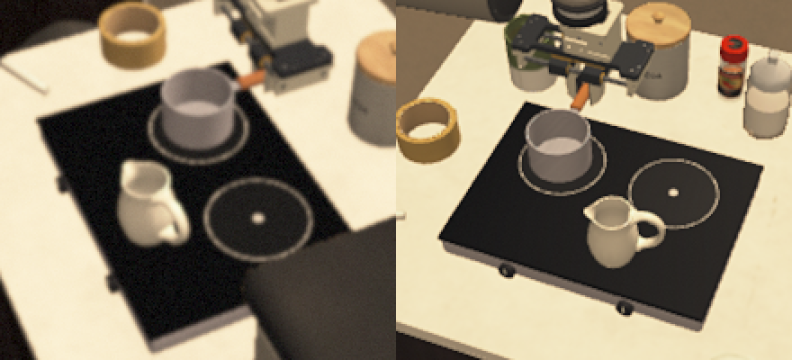

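The handle now points back. The pan rim is centred at mosaic (199,92) in the scene half and (558,131) in the side half, and it stands on its ring. I'll check the numbers before releasing.

```bash
python3 - <<'E'
from h import *
A,B=load("scene1"),load("side1")
a=(200+199/1.8,130+92/1.8);b=(180+(558-396)/1.8,130+132/1.8)
print(tri(A,a,B,b),plane(A,a,.107),plane(B,b,.107))
E
```

```text
(array([0.59368946, 0.14118806, 0.09926448]), [np.float64(0.4), np.float64(0.4)]) [0.5904556  0.13405285 0.107     ] [0.58663095 0.13740336 0.107     ]
```

creep_tool:
  deltas: [0, 0, 0, 0, 0, 0, 0.05, 0, 0, 0, 0, 0, 0, 0.05, 0, 0, 0, 0, 0, 0, 0.05, 0, 0, 0, 0, 0, 0, 0.05, 0, 0, 0, 0, 0, 0, 0.05]

```text
time: 4.85
tool_pos: [0.6865, 0.1367, 0.0785]
ee_rot: [-3.142, -0.001, 3.132]
contact_force: [-0.2, -0.1, -0.2]
width: 0.0492
grasp_force: 0.0
```

creep_tool:
  deltas: [0, 0, 0, 0, 0, -0.0375, 0.05, 0, 0, 0, 0, 0, -0.0875, 0.05, 0, 0, 0, 0, 0, -0.1375, 0.05, 0, 0, 0, 0, 0, -0.1875, 0.09, 0, 0, 0, 0, 0, -0.1875, 0.09]

```text
time: 5.35
tool_pos: [0.6892, 0.1371, 0.2364]
ee_rot: [3.14, 0.013, 3.133]
contact_force: [0.8, 0.2, 0.4]
width: 0.0612
grasp_force: 0.0
```

```bash
python3 to.py 0.55 0.04 0.23 2.8
```

```text
pos [0.6892 0.1371 0.2364] yaw 3.133 -> rot [0.003 0.012 0.333] shift [ 0.1384 -0.0983  0.0045]
```

Converted, 0.175 m / 0.8 = 0.2188, 0.14 m / 0.8 = 0.175, 0.7 rad / 2 = 0.35.

creep_tool:
  deltas: [0, 0, 0.07, 0.0438, -0.025, 0, 0.092, 0, 0, 0.14, 0.0875, -0.05, 0, 0.092, 0, 0, 0.21, 0.1313, -0.075, 0, 0.092, 0, 0, 0.28, 0.175, -0.1, 0, 0.092, 0, 0, 0.35, 0.2188, -0.125, 0, 0.092]

```text
time: 5.85
tool_pos: [0.5089, 0.0378, 0.2281]
ee_rot: [-3.141, -0.001, 2.427]
contact_force: [0.1, -0.2, 0.1]
width: 0.0916
grasp_force: 0.0
```

creep_tool:
  deltas: [0, 0, 0.07, 0, 0, 0, 0.092, 0, 0, 0.14, 0, 0, 0, 0.092, 0, 0, 0.21, 0, 0, 0, 0.092, 0, 0, 0.275, 0, 0, 0, 0.092, 0, 0, 0.275, 0, 0, 0, 0.092]

```text
time: 6.35
tool_pos: [0.5105, 0.0384, 0.2283]
ee_rot: [-3.141, -0.0, 1.881]
contact_force: [0.4, -0.2, -0.0]
width: 0.0919
grasp_force: 0.0
```

```bash
cat > look.py <<'E'
import sys
from station import arm, vision, get_state
from h import *
from scipy.spatial.transform import Rotation as Ro
s=get_state();c=vision.camera("wrist");n=sys.argv[1];cv2.imwrite(f"pics/{n}.png",c["image"])
T=np.eye(4);T[:3,:3]=Ro.from_euler("xyz",s["ee_rot"]).as_matrix();T[:3,3]=s["tool_pos"]
c["T"]=T@c["tool_from_camera"];np.savez(n+".npz",**c)
E
python3 look.py w2; python3 to.py 0.468 0.006 0.23 1.885
```

```text
pos [0.5106 0.0384 0.2283] yaw 1.885 -> rot [-0.001 -0.     0.   ] shift [-0.0176 -0.0505 -0.0016]
```

View pics/w2.png

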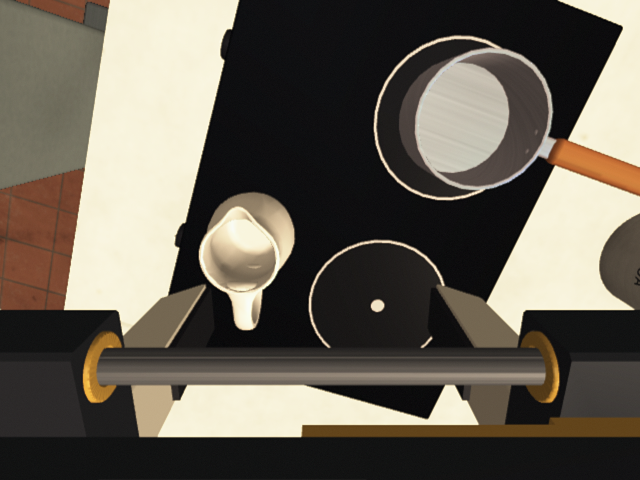

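The wrist view shows the jug mouth centred at (239,253), the spout at (238,210), the handle end at (246,326), the free dot at (377,306) and the pan rim at (483,119).

```bash
python3 - <<'E'
from h import *
np.set_printoptions(precision=4,suppress=True)
c=load("w2");B=load("side0");A=load("scene0")
mouth=(239,254);
print("mouth",plane(c,mouth,.13),tri(c,mouth,B,(301.4,246.8)))
print("spout",plane(c,(238,210),.13),"hend",plane(c,(246,326),.085), tri(c,(246,326),B,(233+238/2.5,178+200/2.5)))
print("body at .085",plane(c,(251,236),.085),plane(c,(251,236),.075))
print("pan",plane(c,(483,119),.107)); print("ring",plane(c,(440,118),.045)); print("dot",plane(c,(377,306),.045),tri(c,(377,306),A,(343,250.8)))
print("handle",plane(c,(555,151),.1),plane(c,(640,180),.1))
E
```

```text
mouth [0.4627 0.0129 0.13  ] (array([0.4649, 0.0087, 0.1278]), [np.float64(3.9), np.float64(3.9)])
spout [0.4547 0.0415 0.13  ] hend [ 0.4798 -0.0646  0.085 ] (array([ 0.4797, -0.0553,  0.0995]), [np.float64(0.5), np.float64(0.5)])
body at .085 [0.4638 0.0114 0.085 ] [0.463  0.0078 0.075 ]
pan [0.5879 0.1421 0.107 ]
ring [0.5781 0.1379 0.045 ]
dot [ 0.5876 -0.0323  0.045 ] (array([ 0.5881, -0.0326,  0.0447]), [np.float64(0.4), np.float64(0.4)])
handle [0.6458 0.1386 0.1   ] [0.7112 0.1388 0.1   ]
```

The jug's body axis is at (0.464, 0.009) and the handle reaches 69 mm from it, as expected. The pan is at (0.588, 0.140), on its plate.

Converted, -0.0534 m / 0.8 = -0.0668, -0.0136 m / 0.8 = -0.017, 0.08 rad / 2 = 0.04.

creep_tool:
  deltas: [0, 0, 0.02, -0.0088, -0.0338, 0, 0.092, 0, 0, 0.04, -0.017, -0.0668, 0, 0.092, 0, 0, 0.04, -0.017, -0.0668, 0, 0.092, 0, 0, 0.04, -0.017, -0.0668, 0, 0.092]

```text
time: 6.8
tool_pos: [0.4643, 0.009, 0.2289]
ee_rot: [3.141, 0.0, 1.805]
contact_force: [0.6, 0.2, 0.1]
width: 0.0916
grasp_force: 0.0
```

```bash
python3 look.py w3; python3 to.py 0.464 0.009 0.073 1.806
```

```text
pos [0.4647 0.0092 0.2289] yaw 1.805 -> rot [ 0.001  0.    -0.001] shift [ 0.     -0.0009  0.1559]
```

View pics/w3.png

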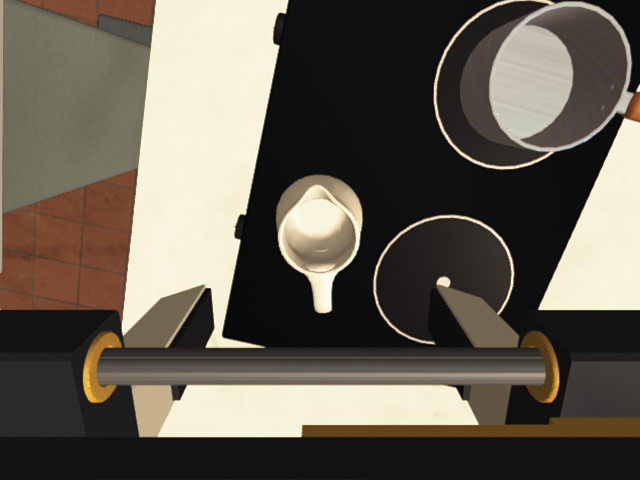

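The jug sits midway between the fingers at column 320, with spout and handle aligned with the tool's x axis. I'll descend and grip.

Converted, 0.155 m / 0.8 = 0.1938, 0.145 m / 0.8 = 0.1813.

```bash
python3 -c "
from h import *
c=load('w3');print(plane(c,(320,236),.13),plane(c,(320,219),.085),plane(c,(322,312),.09))"
```

```text
[0.46363325 0.01144609 0.13      ] [0.46378882 0.01070923 0.085     ] [ 0.48283762 -0.06222752  0.09      ]
```

creep_tool:
  deltas: [0, 0, 0, 0, 0, 0.0563, 0.092, 0, 0, 0, 0, 0, 0.1125, 0.092, 0, 0, 0, 0, 0, 0.15, 0.092, 0, 0, 0, 0, 0, 0.1813, 0.092, 0, 0, 0, 0, 0, 0.1938, 0.092]

```text
time: 7.35
tool_pos: [0.4635, 0.0097, 0.0713]
ee_rot: [-3.138, -0.002, 1.805]
contact_force: [0.3, 0.4, 0.9]
width: 0.0918
grasp_force: 0.0
```

creep_tool:
  deltas: [0, 0, 0, 0, 0, 0, 0.05, 0, 0, 0, 0, 0, 0, 0.05, 0, 0, 0, 0, 0, 0, 0.05, 0, 0, 0, 0, 0, 0, 0.05, 0, 0, 0, 0, 0, 0, 0.05]
  force: 10

```text
time: 7.85
tool_pos: [0.4648, 0.009, 0.0748]
ee_rot: [3.14, 0.001, 1.803]
contact_force: [-0.7, -0.1, 5.5]
width: 0.0653
grasp_force: 10.0
```

Converted, -0.014 m / 0.8 = -0.0175, -0.01 m / 0.8 = -0.0125.

creep_tool:
  deltas: [0, 0, 0, 0, 0, -0.005, 0.05, 0, 0, 0, 0, 0, -0.0125, 0.05, 0, 0, 0, 0, 0, -0.0175, 0.05, 0, 0, 0, 0, 0, -0.0175, 0.05]
  force: 15

```text
time: 8.25
tool_pos: [0.4646, 0.009, 0.0884]
ee_rot: [3.14, 0.0, 1.803]
contact_force: [-0.3, -0.8, -1.3]
width: 0.0652
grasp_force: 15.0
```

creep_tool:
  deltas: [0, 0, 0, -0.0113, 0.0175, 0, 0.05, 0, 0, 0, -0.0288, 0.045, 0, 0.05, 0, 0, 0, -0.0488, 0.0775, 0, 0.05, 0, 0, 0, -0.0688, 0.1088, 0, 0.05, 0, 0, 0, -0.0813, 0.1288, 0, 0.05]

```text
time: 8.75
tool_pos: [0.5811, -0.0312, 0.0874]
ee_rot: [3.141, 0.0, 1.802]
contact_force: [0.3, 0.5, -2.2]
width: 0.0653
grasp_force: 15.0
```

creep_tool:
  deltas: [0, 0, 0, -0.0063, 0.01, 0, 0.05, 0, 0, 0, -0.0063, 0.01, 0, 0.05, 0, 0, 0, -0.0063, 0.01, 0, 0.05]

```text
time: 9.05
tool_pos: [0.5872, -0.0331, 0.0873]
ee_rot: [-3.14, -0.001, 1.803]
contact_force: [0.1, -0.2, -2.3]
width: 0.0658
grasp_force: 15.0
```

```bash
python3 - <<'E'
from station import arm, vision, get_state
from h import *
for n in("scene","side"):
    c=vision.camera(n);np.savez(n+"2.npz",**c)
a=load("scene2")["image"][130:330,200:420];b=load("side2")["image"][130:330,180:400]
cv2.imwrite("pics/jug.png",cv2.resize(np.hstack([a,b]),None,fx=1.8,fy=1.8,interpolation=3))
E
```

```text
(no output)
```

View pics/jug.png

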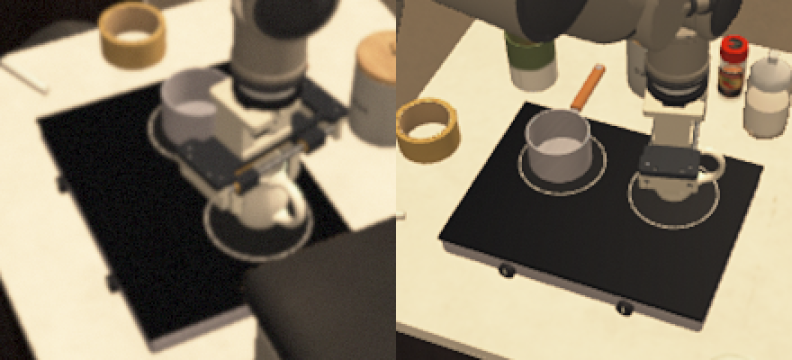

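The jug is held upright over the right ring, and the pan is undisturbed with its handle pointing back. I'll lower, release and rise.

Converted, 0.0135 m / 0.8 = 0.0169, 0.013 m / 0.8 = 0.0163.

creep_tool:
  deltas: [0, 0, 0, 0, 0, 0.005, 0.05, 0, 0, 0, 0, 0, 0.01, 0.05, 0, 0, 0, 0, 0, 0.0138, 0.05, 0, 0, 0, 0, 0, 0.0163, 0.05, 0, 0, 0, 0, 0, 0.0169, 0.05]

```text
time: 9.65
tool_pos: [0.5879, -0.0332, 0.0748]
ee_rot: [-3.141, -0.0, 1.803]
contact_force: [-3.4, 0.9, 7.5]
width: 0.0653
grasp_force: 15.0
```

creep_tool:
  deltas: [0, 0, 0, 0, 0, 0, 0.07, 0, 0, 0, 0, 0, 0, 0.08, 0, 0, 0, 0, 0, 0, 0.092, 0, 0, 0, 0, 0, 0, 0.092, 0, 0, 0, 0, 0, 0, 0.092]

```text
time: 10.15
tool_pos: [0.5883, -0.0335, 0.0741]
ee_rot: [3.142, -0.0, 1.803]
contact_force: [-0.3, -0.4, -0.0]
width: 0.0913
grasp_force: 0.0
```

creep_tool:
  deltas: [0, 0, 0, 0, 0, -0.025, 0.092, 0, 0, 0, 0, 0, -0.075, 0.092, 0, 0, 0, 0, 0, -0.125, 0.092, 0, 0, 0, 0, 0, -0.1813, 0.092, 0, 0, 0, 0, 0, -0.1938, 0.092]

```text
time: 10.65
tool_pos: [0.5905, -0.0339, 0.235]
ee_rot: [3.133, 0.004, 1.803]
contact_force: [1.3, 0.2, 0.5]
width: 0.0919
grasp_force: 0.0
```

creep_tool:
  deltas: [0, 0, 0, 0, -0.05, 0, 0.092, 0, 0, 0, 0, -0.1, 0, 0.092, 0, 0, 0, 0, -0.125, 0, 0.092, 0, 0, 0, 0, -0.125, 0, 0.092, 0, 0, 0, 0, -0.125, 0, 0.092]

```text
time: 11.15
tool_pos: [0.4914, -0.0566, 0.2293]
ee_rot: [3.141, 0.0, 1.802]
contact_force: [1.6, -0.6, 1.1]
width: 0.0914
grasp_force: 0.0
```

```bash
python3 look.py w4
```

```text
(no output)
```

View pics/w4.png

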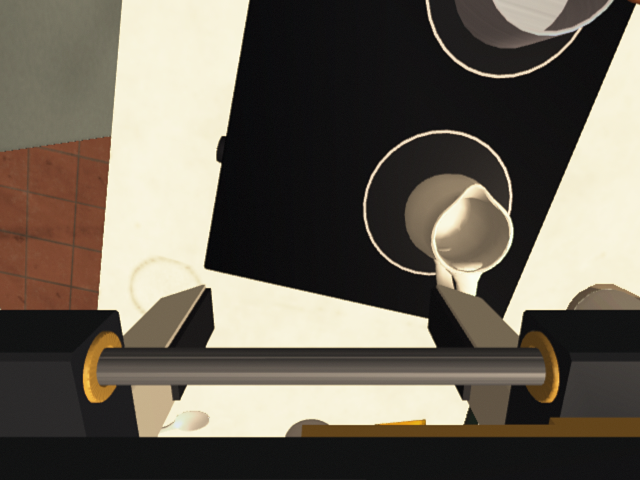

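The jug stands upright on the ring, with its mouth at (472,233) and the ring centred near (438,203).

```bash
python3 - <<'E'
from h import *
from station import arm, vision, get_state
c=load("w4");m=plane(c,(472,233),.13);p=plane(c,(438,203),.045);print("jug",m,"ring",p)
b=vision.camera("side");print("pan",plane(b,(270,203),.107))
d=cv2.absdiff(b["image"],load("side1")["image"]).max(2)
print("pan area diff",d[188:232,250:293].mean(), "tape",d[182:222,178:216].mean(),"ramekin",d[270:306,434:468].mean())
if np.hypot(*(m-[.588,-.0325,0])[:2])<.012: print(arm.finish_job())
E
```

```text
jug [ 0.58633861 -0.02959619  0.13      ] ring [ 0.58726528 -0.02897699  0.045     ]
pan [0.58768649 0.13786194 0.107     ]
pan area diff 1.4841437632135306 tape 4.088157894736842 ramekin 0.5874183006535948
the job is handed in; nothing more can be done
None
```

The job is handed in at about 11 s: the pan's handle points to the back with the pan about 2 mm off its plate's centre, and the jug is upright about 3 mm from the middle of the freed plate. The robot touched neither the ramekin nor the tape roll; the hand-in call returned no verdict.

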